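# Unlock the praline filling jig and slide its mould out

### The job

The mould carriage of the praline filling jig is locked by the T-handled pin. Turn the pin anticlockwise, feeling for the angle at which it comes free without forcing it, draw it straight up out of its bore, then slide it sideways into the notch of the parking bracket until it is fully home, hanging upright by its collar, and let go of it. Only then pull the carriage all the way out by its tab and let go, leaving the jar, tub and cup where they stand.

Things in the scene. Friction and masses are not known exactly. Their poses are not given: they have to be found in the camera images.
- jig: Low aluminium filling jig fixed to the table: base plate 160 mm along its x, 300 mm along its y (-135 to +165), 12 mm thick; slotted steel stencil frame over the mould, top 49 mm high, y -73 to +73; at y = +125 the lock block, 50 x 50 mm, top 80 mm high. Origin: underside of the base below the stencil's middle; z up.
- lock_bore (a point): Centre of the round 26 mm hole in the lock block's top. 6 mm below lies a key plate, 10 mm thick, hidden by the pin; its 24 x 9 mm slot lets the pin's lug out at one angle only (within about 10 deg). This angle differs each time: it lies 25 to 85 deg anticlockwise, seen from above, of the pin's starting angle. Axes as the jig's.
- pin: Loose steel T-handled pin, 90 g. Origin: on its axis, collar underside; z up. Collar 30 mm dia, z 0 to 6. Shank 10 mm dia down to z -60. Cross lug 20 mm along x, 5 mm wide, z -20 to -25. T-bar 44 mm along x, 10 mm wide, z 26 to 38: grip across its width. Starts in the bore, collar on the block's top, free to turn and to lift 4 mm until the lug meets the key plate; clear when raised 60 mm.
- bracket: Aluminium parking bracket fixed to the table beyond the lock block: an upright with a level plate 50 mm wide, 8 mm thick, top 85 mm high. A notch 13 mm wide runs from the plate's -y edge (y = -24 mm) to a back wall at y = +6 mm; below it nothing is in the way up to y = +9 mm (foot) and +26 mm (upright). Origin: at table height under the notch's seat; z up.
- notch_seat (a point): Where the pin's origin is when it is parked: on the notch's centre line at its inner end, at the plate's top face (85 mm above the table). Axes as the bracket's.
- carriage (a joint): Travel of the mould carriage along the jig's -y, in m: 0 locked in, 0.08 fully out. It slides with about 2 N of friction; the pin, when in its bore, blocks it.
- pull_tab (a point): Grip point on the carriage's upright pull tab, 12 mm below its top edge. The tab is a steel plate 60 mm wide along the jig's x, 10 mm thick along the jig's y, top 86 mm above the table, 65 mm from the stencil frame when the carriage is in. Moves with the carriage along the jig's -y. Axes as the jig's.
- jar: Bystander: amber glass jar with a dark lid, 64 mm across, 85 mm tall, behind the jig. Origin at its underside.
- tub: Bystander: white lidded tub, 60 mm across, 55 mm tall, behind the jig. Origin at its underside.
- cup: Bystander: white china cup, 74 mm across, 55 mm tall, behind the jig. Origin at its underside.

How it is judged:
By the outcome, as a careful person would: the job done as asked, in the order asked, and still so for the second after the job is handed in, with the robot touching nothing.
It also fails if it takes over 67 s, if anything falls off the work surface, if the arm or the gripper's body presses on something with over 40 N, if the wrist force passes 120 N, or if a joint passes its speed limit or range.

### The arm

A 6-joint arm with a two-finger parallel gripper is mounted at the origin on the work surface. World frame = base frame: x ahead of the robot, y to its left, z up, the work surface at z = 0. Lengths are in m, angles in rad, forces in N, time in s.
With the tool pointing down it reaches from about 0.3 to 0.875 m from the base axis. Payload 6.4 kg.
Tool frame: the origin (TCP) lies midway between the tips of the shut fingers; the grasp point (between the pads) lies 19 mm behind it; x points along the fingers, y is the direction in which the jaws open and shut, and the axes are right-handed (so a half turn about x gives the same grasp; the last joint's range is limited). The gripper opens to 85 mm and grips with 20 to 120 N. Pads are 22 mm wide; open, the fingers measure 114 mm over their backs; the gripper's body (76 mm by 85 mm) begins 54 mm behind the grasp point. The pads swing forward as they close: fully open they stand 13 mm farther back than shut.
Start: joints at [-1.498, 0.181, 1.607, -0, 1.354, -0.206], TCP at [0.158, -0.553, 0.231] pointing down, gripper open.
Joint ranges: [-2.99, 2.99], [-0.89, 2.07], [0.3, 2.58], [-1.14, 4.28], [0, 2.63], [-3.12, 3.12]. Speed limits (rad/s): [2.57, 2.57, 3.01, 3.14, 3.14, 3.14].

### API

Orientations are given as a unit quaternion [x, y, z, w].
In Python, from cell import monitor, vision, workorder gives the robot as it stands. The module is installed in compiled form; this text tells all that it offers.
- The arm moves only by the tool carry_out, never from a script. Its arguments are lists of equal length, an entry for each row: "delta_pos": the shift along the tool's x, y, z in mm, a list of three; "turn": the turn about the tool's x in rad. In form: {"delta_pos": [[tx, ty, tz], ...], "turn": [turn, ...]}. A call has 1 to 20 rows; each row shifts and turns the commanded pose from where the row before left it, along the tool's axes as they then stand; what a row does not reach is not made up. A row lasts 1/8 s, in which the tool goes at most 62.5 mm and 10.7 degrees, less where a joint would pass 70% of its speed; a pose out of reach is approached as far as the arm can. A call is refused whole if a number of a shift passes 62.5 or a number of a turn 0.188, either way. A call with a gripper value outside its range is refused whole. "fingers" is the closure in counts, from 0 (fully open) to 255 (shut), set as the call begins (left out, the last holds). The fingers move at their own pace and stop on an object; the grip force is fixed at half the most. Time passes only in rows, so rows that do not move let the fingers close. It gives the time, the measured TCP pose, the force and the opening at its end, in the units of the state.
- monitor.get_obs(): the state, without advancing time (a new reading comes with each control period).
- vision.read_camera(name): name is "side" or "top"; returns a dict with "frame" (480x640x3 uint8, blue, green, red), "K" (3x3 intrinsics, pixels), "R" (3x3) and "t" (3): a world point X has camera coordinates R X + t. Camera axes: x right, y down, z forward; pixel columns grow to the right and rows downward; lengths in m; the calibration is good to about 2 mm. A picture is of the moment at which its call begins. There is no depth.
- workorder.sign_off(): hands the job in, once; it reports no verdict.
The state is a dict: "time": time; "joint_pos": joint angles; "joint_velocities": joint speeds; "joint_torque": joint torques, N m; "position": TCP position; "ee_rot": TCP orientation; "contact_force": force on the tool from outside, world axes, zero at the start; "torque": the same for the moment, N m; "opening": finger opening in m.
Only numpy, scipy, OpenCV 4.12 (cv2) and the standard library are available. Lean on these libraries where they do the work, as an engineer would, in place of code of your own. Each camera call takes 0.05 s, during which the arm holds its last target. There are 200 camera calls.

## Working session

There is one attempt and no reset: what is moved stays moved. The work goes in short steps, Python scripts to look and compute and a tool call to move; the robot and the scene stay as the last step left them, time stands still between calls to the robot, and variables do not carry over. Pictures are saved under pics/ and viewed, about 8 in all and at most 12, crops included, and the job is handed in when it is done.

Besides the shell and the picture viewer there is one more tool, called as name(argument=value, ...) on one line, values as JSON. carry_out: Moves the arm, as the interface text tells. Its arguments: {"type":"object","properties":{"delta_pos":{"type":"array","items":{"type":"array","items":{"type":"number"}}},"turn":{"type":"array","items":{"type":"number"}},"fingers":{"type":"number"}},"required":["delta_pos","turn"]}

```bash
mkdir -p pics
cat > h.py <<'E'
import numpy as np, cv2
from cell import monitor, vision, workorder
def cam(n,save=None):
    c=vision.read_camera(n)
    if save: cv2.imwrite('pics/'+save,c['frame'])
    c['K'],c['R'],c['t']=[np.array(c[k]) for k in('K','R','t')]
    return c
def plane(c,u,v,z):
    d=c['R'].T@np.linalg.inv(c['K'])@np.array([u,v,1.]);o=-c['R'].T@c['t']
    return o+d*(z-o[2])/d[2]
def proj(c,X):
    p=c['K']@(c['R']@np.array(X)+c['t']);return p[:2]/p[2]
E
python3 - <<'E'
from h import *
for n in('top','side'):
    c=cam(n,n+'0.png');print(n,c['K'][0],-c['R'].T@c['t'],c['R'].round(2).tolist())
print({k:np.round(v,3).tolist() for k,v in monitor.get_obs().items()})
E
```

```text
top [587.78575031   0.         311.27026624] [0.56192554 0.0574214  1.0500646 ] [[-0.01, -1.0, 0.01], [-1.0, 0.01, -0.06], [0.06, -0.01, -1.0]]
side [443.92787893   0.         323.27578244] [ 0.31141708 -0.41613626  0.42801009] [[0.85, -0.53, -0.02], [-0.29, -0.43, -0.85], [0.45, 0.73, -0.52]]
{'time': 0.1, 'joint_pos': [-1.498, 0.181, 1.608, -0.0, 1.354, -0.206], 'joint_velocities': [-0.001, -0.0, -0.003, -0.001, 0.0, 0.002], 'joint_torque': [0.001, -44.587, -35.224, -0.0, 0.004, 0.0], 'position': [0.158, -0.552, 0.23], 'ee_rot': [0.7, 0.099, -0.7, 0.098], 'contact_force': [0.369, 0.046, -0.217], 'torque': [0.007, -0.07, -0.027], 'opening': 0.086}
```

View pics/top0.png

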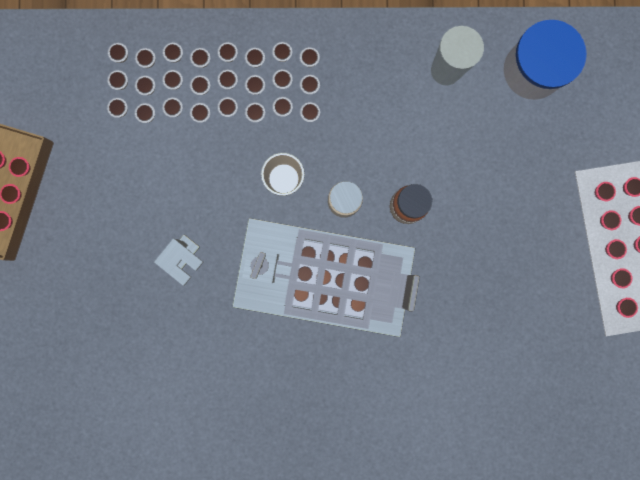

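View pics/side0.png

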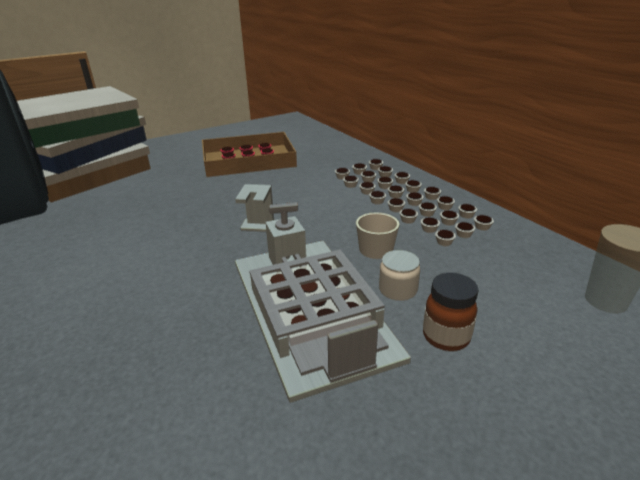

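Top view: jig lies with the lock block and pin at about (260,265), the tab at (411,292), the bracket at (180,260), and the tub, cup and jar above the jig. I'll zoom in.

Run:
```python
import cv2
a=cv2.imread('pics/top0.png')
p=cv2.resize(a[225:315,145:295],None,fx=5.3,fy=5.3,interpolation=cv2.INTER_CUBIC);cv2.imwrite('pics/z0.png',p)
```

```text
(no output)
```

View pics/z0.png

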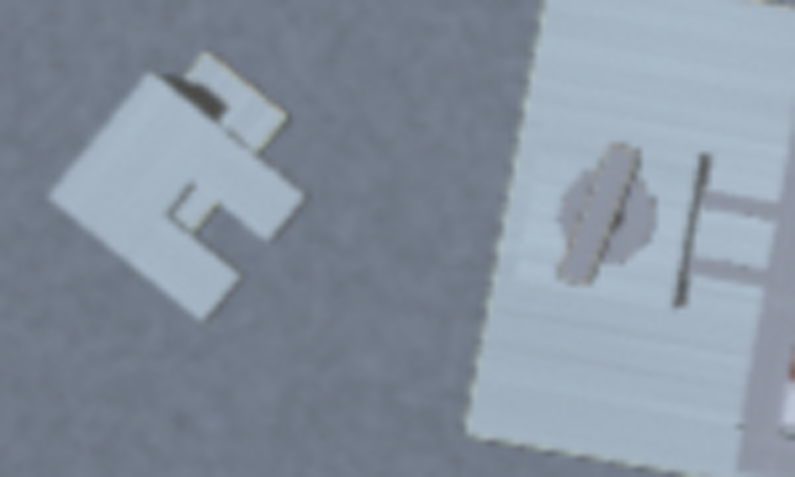

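Crop (×5.3, offset 145,225): T-bar runs (627,145)–(573,283), the collar centre is about (607,215). Plate corners are (305,195), (205,320), (50,195), (150,72). Notch mouth (268,240)/(240,272), back wall (192,183)/(168,213).

```bash
cat >> h.py <<'E'
def yaw(q):
    from scipy.spatial.transform import Rotation as R
    return R.from_quat(q).as_matrix()
E
python3 - <<'E'
from h import *
c=cam('top')
P=lambda u,v,z:plane(c,u/5.3+145-.4,v/5.3+225-.4,z)[:2]
r=lambda a:np.round(np.array(a)*1000,1).tolist()
a,b=P(627,145,.118),P(573,283,.118);print('bar',r(a),r(b),r((a+b)/2),np.linalg.norm(a-b),'ang',np.degrees(np.arctan2(*(a-b)[::-1])))
print('collar',r(P(607,215,.086)))
q=[P(*p,.085) for p in[(305,195),(205,320),(50,195),(150,72)]]
print('plate',r(q),[np.linalg.norm(q[i]-q[i-1]) for i in range(4)])
m=(q[0]+q[1])/2;k=(q[2]+q[3])/2;d=(k-m)/np.linalg.norm(k-m)
print('axis deg',np.degrees(np.arctan2(d[1],d[0])),'from width',np.degrees(np.arctan2(*(q[0]-q[1])[::-1]))+90)
n1=(P(268,240,.085)+P(240,272,.085))/2;n2=(P(192,183,.085)+P(168,213,.085))/2
e=n2-n1;print('notch',r(n1),r(n2),np.linalg.norm(e),np.degrees(np.arctan2(e[1],e[0])),'seat from plate',r(m+.024*d),'from notch',r(n2-.006*d))
# base corners, z=.012
f=[plane(c,u,v,.012)[:2] for u,v in[(249,219.5),(414,246),(401,335),(233.5,307)]]
print('base',r(f),[np.linalg.norm(f[i]-f[i-1]) for i in range(4)])
# tab top
t=[plane(c,u,v,.086)[:2] for u,v in[(410,275),(417,276),(404,309),(411,310)]]
y=(f[0]+f[3])/2-(f[1]+f[2])/2;print('jig y deg',np.degrees(np.arctan2(y[1],y[0])))
yd=y/np.linalg.norm(y);o=(f[1]+f[2])/2+.135*yd;print('bore',r(o+.125*yd),'tabs',r(t), 'pred tab',r(o-.138*yd))
x=monitor.get_obs();print(yaw(x['ee_rot']).round(3).tolist(),x['position'])
E
```

```text
bar [596.4, 125.5] [555.4, 141.7] [575.9, 133.6] 0.04416040725433983 ang -21.55910005135183
collar [576.0, 134.1]
plate [[582.9, 227.4], [544.6, 258.1], [583.5, 306.1], [621.4, 275.4]] [np.float64(0.06151500637592718), np.float64(0.04907441492695299), np.float64(0.061749994732922954), np.float64(0.048682265005421006)]
axis deg 51.142984807135264 from width 51.29974461807899
notch [564.2, 243.1] [582.3, 266.0] 0.029165760896994717 51.70760999730787 seat from plate [578.8, 261.4] from notch [578.5, 261.3]
base [[658.0, 157.6], [608.9, -134.2], [452.7, -108.6], [504.1, 185.1]] [np.float64(0.15641382196035367), np.float64(0.2959189365525609), np.float64(0.1582984727850825), np.float64(0.29813086949937845)]
jig y deg 80.26451841346419
bore [574.8, 134.9] tabs [[558.0, -113.1], [556.3, -124.6], [502.6, -102.3], [500.9, -113.8]] pred tab [530.3, -124.3]
[[-0.0, 0.275, -0.961], [0.001, -0.961, -0.275], [-1.0, -0.001, -0.0]] [ 0.15820794 -0.55234393  0.23059618]
```

Bar length 44.2 mm, plate width about 49 mm and notch length 29 mm agree with the given sizes. Pin is at (576,134) with the bar at -21.6°, seat at (578.7,261.3), bracket axis at 51.3°. Moving above the pin.

carry_out(delta_pos=[[0, -34, -37], [0, -34, -37], [0, -34, -37], [0, -34, -37], [0, -34, -37], [0, -34, -37], [0, -34, -37], [0, -34, -37], [0, -34, -37], [0, -34, -37], [0, -34, -37], [0, -34, -37], [0, -34, -37], [0, -34, -37], [0, -34, -36], [0, -34, -36], [0, 0, 0], [0, 0, 0]], turn=[0, 0, 0, 0, 0, 0, 0, 0, 0, 0, 0, 0, 0, 0, 0, 0, 0, 0], fingers=0)

```text
time: 2.4
position: [0.5752, 0.1324, 0.2307]
ee_rot: [-0.7, -0.098, 0.701, -0.099]
contact_force: [-0.3, 0.1, -0.1]
opening: 0.0848
```

carry_out(delta_pos=[[0, 0, 0], [0, 0, 0], [0, 0, 0], [0, 0, 0], [0, 0, 0], [0, 0, 0]], turn=[0.164, 0.164, 0.164, 0.164, 0, 0], fingers=120)

```text
time: 3.15
position: [0.5756, 0.1317, 0.2314]
ee_rot: [0.695, -0.132, -0.695, -0.132]
contact_force: [0.2, 0.1, -0.4]
opening: 0.0454
```

```bash
cat > st.py <<'E'
from h import *
import sys
def go(x,y,z,jaw):
    o=monitor.get_obs();M=yaw(o['ee_rot']);d=np.array([x,y,z])-np.array(o['position'])*1000
    j=np.degrees(np.arctan2(M[1,1],M[0,1]))
    print('tool shift mm',(M.T@d).round(1).tolist(),'turn',round(np.radians(j-jaw),3),'jaw',j.round(2))
    print('t',o['time'],'pos',np.round(np.array(o['position'])*1000,1),'F',np.round(o['contact_force'],1),'T',np.round(o['torque'],2),'op',o['opening'],'q6',o['joint_pos'][5], 'tilt',M[:,0].round(3))
if len(sys.argv)>4: go(*map(float,sys.argv[1:5]))
E
python3 st.py 576 134 95 -111.6
python3 - <<'E'
from h import *
c=cam('side','s1.png');d=cam('top')
p=np.vstack([cv2.resize(c['frame'][130:330,150:450],None,fx=2,fy=2)[:400], cv2.resize(d['frame'][200:300,150:450],None,fx=2,fy=2)])
cv2.imwrite('pics/m1.png',p)
E
```

```text
tool shift mm [136.4, -2.3, 0.4] turn 0.002 jaw -111.5
t 3.15 pos [575.6 131.7 231.4] F [ 0.2  0.1 -0.4] T [ 0.01 -0.04 -0.02] op 0.04541787314702318 q6 1.9702350855378636 tilt [ 0. -0. -1.]
```

View pics/m1.png

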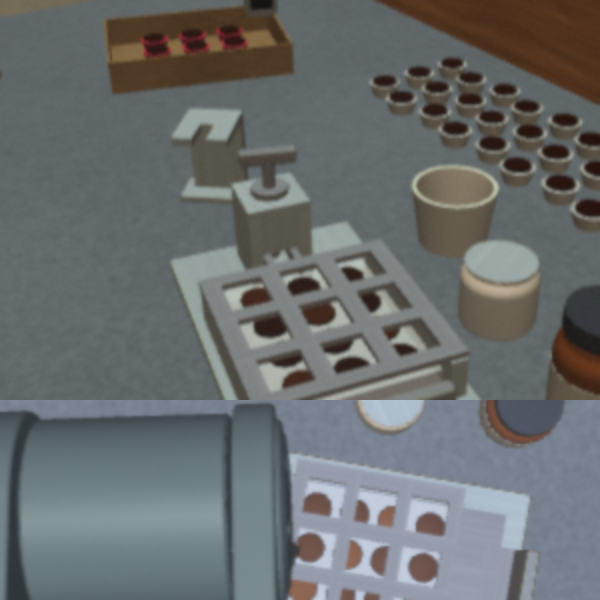

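Side view: T-bar centre at full-image (284,208), bracket plate upper left, gripper still above the frame. I'll cross-check with the side camera.

Run:
```python
from h import *
c=cam('side')
for n,X in dict(bar1=(.5964,.1255,.118),bar2=(.5554,.1417,.118),coll=(.576,.134,.086),seat=(.5787,.2613,.085),c0=(.5829,.2274,.085),c1=(.5446,.2581,.085),c3=(.6214,.2754,.085)).items(): print(n,((proj(c,X)-[150,130])*2).round(1))
```

```text
bar1 [292.5 145.5]
bar2 [235.1 151.1]
coll [266.4 184.4]
seat [202.6 126. ]
c0 [223.3 139. ]
c1 [168.1 136.9]
c3 [238.8 109.2]
```

carry_out(delta_pos=[[30, -0.6, 0], [30, -0.6, 0], [30, -0.6, 0], [25, -0.5, 0], [15, 0, 0.4], [6, 0, 0], [0, 0, 0]], turn=[0, 0, 0, 0, 0, 0, 0])

```text
time: 4.18
position: [0.5765, 0.1348, 0.0956]
ee_rot: [0.695, -0.132, -0.694, -0.133]
contact_force: [0.0, -0.4, -0.8]
opening: 0.0453
```

carry_out(delta_pos=[[0, 0, 0], [0, 0, 0], [0, 0, 0], [0, 0, 0], [0, 0, 0], [0, 0, 0], [0, 0, 0], [0, 0, 0]], turn=[0, 0, 0, 0, 0, 0, 0, 0], fingers=255)

```text
time: 5.18
position: [0.5769, 0.1348, 0.0963]
ee_rot: [0.695, -0.132, -0.694, -0.133]
contact_force: [-1.6, -1.2, 5.0]
opening: 0.0091
```

```bash
python3 st.py 576 134 95 -111.6
python3 - <<'E'
from h import *
c=cam('side');cv2.imwrite('pics/m2.png',cv2.resize(c['frame'][130:290,200:400],None,fx=3,fy=3))
E
```

```text
tool shift mm [1.3, 1.1, 0.6] turn -0.0 jaw -111.61
t 5.175 pos [576.9 134.8  96.3] F [-1.6 -1.2  5. ] T [ 0.01  0.11 -0.02] op 0.009065710782829778 q6 1.9774634292254094 tilt [ 0.002  0.    -1.   ]
```

View pics/m2.png

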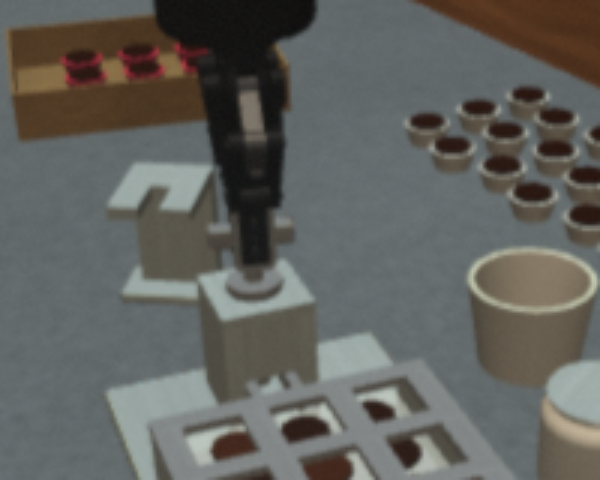

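Gripped at the middle of the bar. Lift slightly to find the free play, then turn anticlockwise (negative turn).

carry_out(delta_pos=[[-1, 0, 0], [-1, 0, 0], [0, 0, 0], [0, 0, 0]], turn=[0, 0, 0, 0])

```text
time: 5.72
position: [0.576, 0.1348, 0.097]
ee_rot: [-0.694, 0.133, 0.695, 0.133]
contact_force: [0.4, 0.7, -1.1]
opening: 0.0089
```

carry_out(delta_pos=[[0, 0, 0], [0, 0, 0], [0, 0, 0], [0, 0, 0], [0, 0, 0], [0, 0, 0]], turn=[-0.1, -0.1, -0.1, -0.1, -0.07, 0])

```text
time: 6.48
position: [0.5761, 0.1348, 0.0971]
ee_rot: [-0.706, -0.033, 0.706, -0.033]
contact_force: [0.5, -0.4, -1.3]
opening: 0.0088
```

carry_out(delta_pos=[[-1, 0, 0], [-1, 0, 0], [-1, 0, 0], [0, 0, 0]], turn=[0, 0, 0, 0])

```text
time: 6.98
position: [0.5762, 0.1349, 0.1003]
ee_rot: [0.706, 0.033, -0.706, 0.033]
contact_force: [-0.0, 0.2, -2.1]
opening: 0.0088
```

```bash
python3 st.py 576 134 95 -111.6
```

```text
tool shift mm [5.3, 0.8, 0.3] turn 0.47 jaw -84.69
t 6.975 pos [576.2 134.9 100.3] F [-0.   0.2 -2.1] T [0.01 0.03 0.01] op 0.008839993291908621 q6 1.5076536736064556 tilt [ 0.  0. -1.]
```

carry_out(delta_pos=[[-1, 0, 0], [-0.5, 0, 0], [0, 0, 0]], turn=[0, 0, 0])

```text
time: 7.35
position: [0.5758, 0.1348, 0.101]
ee_rot: [-0.706, -0.033, 0.707, -0.033]
contact_force: [2.3, 0.2, -9.2]
opening: 0.0086
```

Lug meets the plate at a TCP height of about 100.7 mm. Now stepping: lower 1.5, turn 8°, lift 1.5, read.

carry_out(delta_pos=[[1.5, 0, 0], [0, 0, 0], [0, 0, 0], [-1, 0, 0], [-0.5, 0, 0], [0, 0, 0]], turn=[0, -0.07, -0.07, 0, 0, 0])

```text
time: 8.1
position: [0.5763, 0.1347, 0.1022]
ee_rot: [-0.702, -0.082, 0.702, -0.082]
contact_force: [-0.6, -0.7, -3.1]
opening: 0.0084
```

carry_out(delta_pos=[[1.5, 0, 0], [0, 0, 0], [0, 0, 0], [-1, 0, 0], [-0.5, 0, 0], [0, 0, 0]], turn=[0, -0.07, -0.07, 0, 0, 0])

```text
time: 8.85
position: [0.5764, 0.1349, 0.102]
ee_rot: [0.695, 0.131, -0.695, 0.131]
contact_force: [-0.3, -0.5, -1.1]
opening: 0.0088
```

carry_out(delta_pos=[[1.5, 0, 0], [0, 0, 0], [0, 0, 0], [-1, 0, 0], [-0.5, 0, 0], [0, 0, 0]], turn=[0, -0.07, -0.07, 0, 0, 0])

```text
time: 9.6
position: [0.5763, 0.1348, 0.1018]
ee_rot: [0.684, 0.179, -0.684, 0.179]
contact_force: [0.2, 0.7, 0.1]
opening: 0.0086
```

carry_out(delta_pos=[[-1, 0, 0], [-0.5, 0, 0], [0, 0, 0]], turn=[0, 0, 0])

```text
time: 9.98
position: [0.5763, 0.1348, 0.1034]
ee_rot: [0.684, 0.179, -0.684, 0.179]
contact_force: [-0.3, -0.5, -0.9]
opening: 0.0088
```

```bash
python3 st.py 576 134 95 -111.6
python3 - <<'E'
from h import *
c=cam('side');cv2.imwrite('pics/m3.png',cv2.resize(c['frame'][180:260,240:340],None,fx=6,fy=6,interpolation=cv2.INTER_CUBIC))
E
```

```text
tool shift mm [8.4, 0.6, 0.7] turn 0.89 jaw -60.63
t 9.975 pos [576.3 134.8 103.4] F [-0.3 -0.5 -0.9] T [ 0.04 -0.01 -0.02] op 0.00877005743795114 q6 1.0875908805116254 tilt [ 0.  0. -1.]
```

View pics/m3.png

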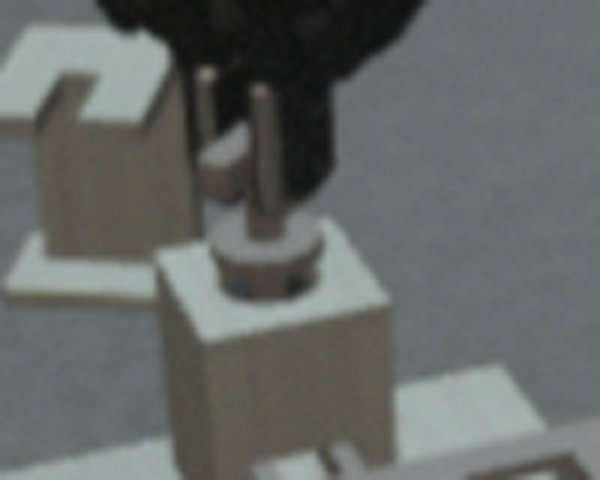

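The collar now stands about 7 mm above the block and only weight is felt. The pin is free at about 51°, so I draw it straight up.

carry_out(delta_pos=[[-2, 0, 0], [-2, 0, 0], [-2, 0, 0], [-2, 0, 0], [-2, 0, 0], [-2, 0, 0], [0, 0, 0]], turn=[0, 0, 0, 0, 0, 0, 0])

```text
time: 10.9
position: [0.5764, 0.1349, 0.1155]
ee_rot: [0.684, 0.179, -0.684, 0.179]
contact_force: [-0.5, 0.1, -1.3]
opening: 0.0086
```

carry_out(delta_pos=[[-5, 0, 0], [-5, 0, 0], [-5, 0, 0], [-8, 0, 0], [-10, 0, 0], [-10, 0, 0], [-10, 0, 0], [0, 0, 0], [0, 0, 0]], turn=[0, 0, 0, 0, 0, 0, 0, 0, 0])

```text
time: 12.02
position: [0.576, 0.1348, 0.1681]
ee_rot: [-0.684, -0.179, 0.684, -0.179]
contact_force: [0.5, -0.4, -1.0]
opening: 0.0086
```

```bash
python3 st.py 543 216 168 -38.7
python3 - <<'E'
from h import *
c=cam('side');cv2.imwrite('pics/m4.png',cv2.resize(c['frame'][120:270,220:370],None,fx=4,fy=4,interpolation=cv2.INTER_CUBIC))
E
```

```text
tool shift mm [0.1, -86.9, -11.0] turn -0.383 jaw -60.62
t 12.025 pos [576.  134.8 168.1] F [ 0.5 -0.4 -1. ] T [ 0.03  0.07 -0.01] op 0.008633288596821397 q6 1.0874488993296711 tilt [-0. -0. -1.]
```

View pics/m4.png

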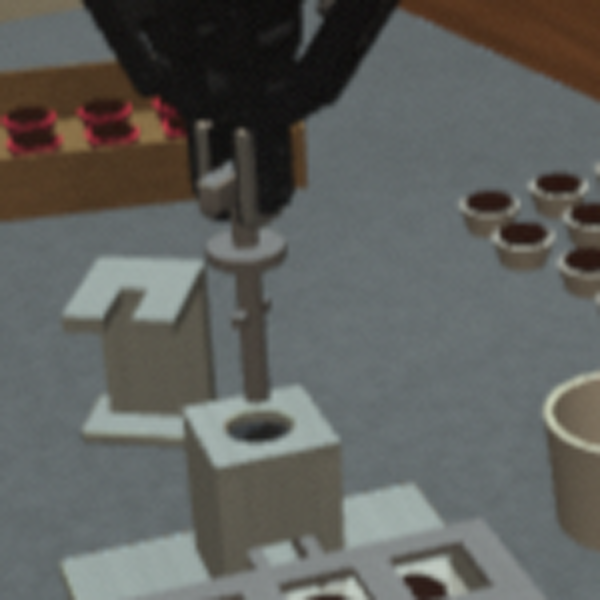

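Pin hangs upright and clear of the bore. Moving to the staging point 45 mm in front of the seat on the notch line, then down to sliding height (collar about 3 mm above the plate).

carry_out(delta_pos=[[0, -10, -2.5], [0, -18, -4.5], [0, -18, -4.5], [0, -18, -4.5], [0, -18, -4.5], [0, -10, -2.3], [0, 0, 0], [10, 0, 0], [15, 0, 0], [15, 0, 0], [15, 0, 0], [8.5, 0, 0], [0, 0, 0], [0, 0, 0]], turn=[0, 0, 0, 0, 0, 0, 0, 0, 0, 0, 0, 0, 0, 0])

```text
time: 13.82
position: [0.5514, 0.2263, 0.1053]
ee_rot: [0.684, 0.179, -0.684, 0.179]
contact_force: [0.8, -0.4, -0.6]
opening: 0.0087
```

```bash
python3 st.py 578.7 261.3 104.5 -60.6
python3 - <<'E'
from h import *
c=cam('side');cv2.imwrite('pics/m5.png',cv2.resize(c['frame'][160:250,210:310],None,fx=6,fy=6,interpolation=cv2.INTER_CUBIC))
p=np.array(monitor.get_obs()['position'])
for n,X in dict(collar=p+[0,0,-.0165],shank=p+[0,0,-.046],tip=p+[0,0,-.0765],seat=(.5787,.2613,.085),n1=(.5642,.2431,.085)).items(): print(n,((proj(c,X)-[210,160])*6).round(1))
E
```

```text
tool shift mm [0.8, -17.1, -40.9] turn -0.0 jaw -60.62
t 13.825 pos [551.4 226.3 105.3] F [ 0.8 -0.4 -0.6] T [ 0.04  0.04 -0.01] op 0.008686959013427037 q6 1.2484235770620926 tilt [ 0.001  0.    -1.   ]
collar [209.  253.6]
shank [220.1 345.3]
tip [231.  436.3]
seat [247.8 197.9]
n1 [227.8 232.9]
```

View pics/m5.png

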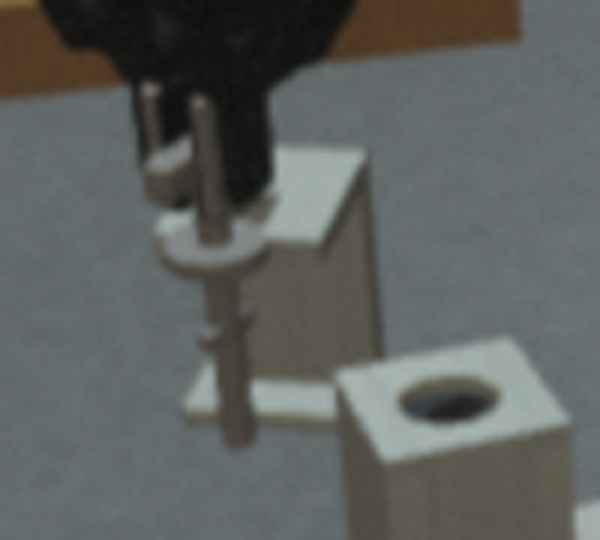

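Pin upright just in front of the notch (shank about x=224, tip (238,440); plate corner (320,244)). I'll measure shank position against the plate's corner more precisely.

Run:
```python
from h import *
c=cam('side');F=np.mean([cam('side')['frame'].astype(float) for _ in range(4)],0)
g=F.sum(2)/3
np.set_printoptions(linewidth=200)
for r in (211,213,218,222,226,230): print(r,g[r,236:262].round().astype(int))
print('plate front edge region cols 250-275')
for r in range(184,203,2): print(r,g[r,255:276].round().astype(int))
p=np.array(monitor.get_obs()['position']);print(p)
for dz in(-.0465,-.0565,-.0665,-.0765): print(proj(c,p+[0,0,dz]))
print('c0,c3',proj(c,(.5829,.2274,.085)),proj(c,(.6214,.2754,.085)))
```

```text
211 [104 104 104 104 105 104 102  96  78  68  66  67  64  68  84  88  80  85  87  85  84  85  84  84  84  85]
213 [102 102 102 103 103 103 103 100  88  73  70  68  65  59  56  63  75  85  86  85  85  85  84  84  84  85]
218 [104 104 105 104 105 106 104  92  83  74  65  66  67  64  63  76  82  85  85  87  85  84  83  85  84  85]
222 [106 106 106 105 103 105 113 138 158 137  78  68  68  64  61  68  87  91  89  90  90  89  88  88  87  87]
226 [104 106 106 109 119 147 163 164 163 152 105  71  68  66  65  90 146 165 168 167 167 166 167 166 168 167]
230 [107 106 106 104  98  87  87  88  89  86  78  68  68  68  65  61  68  85  88  88  88  90  90  90  90  93]
plate front edge region cols 250-275
184 [ 81 132 135 130 130 130 129 130 130 127 122 122 123 122 121 111 103 105 105 106 105]
186 [ 91 161 168 168 167 167 166 167 166 167 167 167 167 166 159 130  95 105 107 107 107]
188 [ 88 159 166 167 168 167 167 167 166 167 166 168 167 154 111  72  81 105 108 107 106]
190 [114 163 168 168 168 168 168 168 167 168 168 167 154 110  66  61  77 103 105 104 106]
192 [121 143 166 168 168 167 167 167 167 168 166 154 111  66  62  65  74 101 104 105 108]
194 [116 155 167 166 166 166 166 166 167 167 154 110  67  67  77  72  72  96 108 109 108]
196 [155 166 167 166 166 166 166 167 165 154 108  66  67  80  82  75  69  89 105 107 107]
198 [163 164 164 164 164 164 164 164 150 104  66  67  79  84  84  77  69  86 105 107 108]
200 [ 96 104 110 111 111 111 113 115  94  64  68  80  83  84  85  78  66  82 105 108 107]
202 [ 78  83  84  84  84  85  83  80  72  72  82  84  84  84  85  79  68  79 104 107 107]
[0.55118695 0.2263004  0.10522522]
[246.56347862 217.98102454]
[247.17168597 223.0172841 ]
[247.77173915 227.98602303]
[248.36380104 232.88859013]
c0,c3 [261.63916181 199.49165376] [269.39900002 184.58841164]
```

Pin and bracket show the same camera offset (about +1.2 px), so they are aligned within about 0.5 mm. Sliding in.

carry_out(delta_pos=[[0, -1.1, -2.8], [0, -1.1, -2.8], [0, -1.1, -2.8], [0, -1.1, -2.8], [0, -1.1, -2.8], [0, -1.1, -2.8], [0, -1.1, -2.8], [0, -1.1, -2.8], [0, -1.1, -2.8], [0, -1.2, -2.8], [0, 0, 0], [0, 0, 0]], turn=[0, 0, 0, 0, 0, 0, 0, 0, 0, 0, 0, 0])

```text
time: 15.62
position: [0.5699, 0.2496, 0.1047]
ee_rot: [-0.684, -0.179, 0.684, -0.179]
contact_force: [-0.0, -0.2, -0.4]
opening: 0.0087
```

carry_out(delta_pos=[[0, -1.1, -2.8], [0, -1.1, -2.8], [0, -1.1, -2.8], [0, -1.1, -2.8], [0, -0.7, -1.8], [0, 0, 0], [0, 0, 0]], turn=[0, 0, 0, 0, 0, 0, 0])

```text
time: 16.5
position: [0.5787, 0.2604, 0.1048]
ee_rot: [-0.684, -0.179, 0.684, -0.179]
contact_force: [-0.4, -0.2, -1.2]
opening: 0.0087
```

```bash
python3 st.py 578.7 261.3 104.5 -60.6
```

```text
tool shift mm [0.3, -0.8, -0.5] turn -0.0 jaw -60.62
t 16.5 pos [578.7 260.4 104.8] F [-0.4 -0.2 -1.2] T [ 0.02 -0.01 -0.01] op 0.008729693865727988 q6 1.2941198910902418 tilt [-0. -0. -1.]
```

No contact yet; feel for the back wall.

carry_out(delta_pos=[[0, -0.4, -0.9], [0, 0, 0], [0, 0, 0]], turn=[0, 0, 0])

```text
time: 16.88
position: [0.5794, 0.2612, 0.1048]
ee_rot: [0.684, 0.179, -0.684, 0.179]
contact_force: [-0.1, -0.5, -0.8]
opening: 0.0087
```

carry_out(delta_pos=[[0, -0.4, -0.9], [0, 0, 0], [0, 0, 0]], turn=[0, 0, 0])

```text
time: 17.25
position: [0.5799, 0.262, 0.1048]
ee_rot: [-0.684, -0.179, 0.684, -0.179]
contact_force: [0.2, 0.0, -1.3]
opening: 0.0087
```

carry_out(delta_pos=[[0, -0.4, -0.9], [0, 0, 0], [0, 0, 0]], turn=[0, 0, 0])

```text
time: 17.62
position: [0.5805, 0.2627, 0.1048]
ee_rot: [-0.684, -0.179, 0.684, -0.179]
contact_force: [-0.8, -0.7, -0.5]
opening: 0.0087
```

carry_out(delta_pos=[[0, -0.4, -0.9], [0, 0, 0], [0, 0, 0]], turn=[0, 0, 0])

```text
time: 18.0
position: [0.5807, 0.2631, 0.1047]
ee_rot: [-0.684, -0.179, 0.684, -0.18]
contact_force: [-3.3, -3.9, 1.7]
opening: 0.0088
```

Back wall felt (about 5 N straight back along the notch). Back off 1 mm, then lower onto the collar.

carry_out(delta_pos=[[0, 0.4, 0.9], [1, 0, 0], [1, 0, 0], [0, 0, 0], [0, 0, 0]], turn=[0, 0, 0, 0, 0])

```text
time: 18.62
position: [0.5805, 0.2629, 0.1026]
ee_rot: [0.684, 0.179, -0.684, 0.179]
contact_force: [-1.7, -1.3, -0.6]
opening: 0.0088
```

carry_out(delta_pos=[[0.8, 0, 0], [0, 0, 0], [0, 0, 0]], turn=[0, 0, 0])

```text
time: 19.0
position: [0.5806, 0.2628, 0.102]
ee_rot: [0.684, 0.179, -0.684, 0.179]
contact_force: [-0.9, -0.9, -1.4]
opening: 0.0088
```

carry_out(delta_pos=[[0.8, 0, 0], [0, 0, 0], [0, 0, 0]], turn=[0, 0, 0])

```text
time: 19.38
position: [0.5806, 0.2628, 0.1014]
ee_rot: [0.684, 0.179, -0.684, 0.179]
contact_force: [-2.4, -1.2, 1.5]
opening: 0.0087
```

Collar rests on the plate, shank against the back wall. Release.

carry_out(delta_pos=[[0, 0, 0], [0, 0, 0], [0, 0, 0], [0, 0, 0]], turn=[0, 0, 0, 0], fingers=120)

```text
time: 19.88
position: [0.5806, 0.2629, 0.1012]
ee_rot: [0.684, 0.179, -0.684, 0.179]
contact_force: [0.1, -0.5, -0.6]
opening: 0.0451
```

carry_out(delta_pos=[[-8, 0, 0], [-15, 0, 0], [-25, 0, 0], [-30, 0, 0], [-30, 0, 0], [-20, 0, 0], [0, 0, 0]], turn=[0, 0, 0, 0, 0, 0, 0])

```text
time: 20.75
position: [0.5817, 0.2631, 0.2318]
ee_rot: [0.686, 0.179, -0.682, 0.179]
contact_force: [0.9, 0.0, -1.4]
opening: 0.0453
```

```bash
python3 - <<'E'
from h import *
c=cam('side');cv2.imwrite('pics/m6.png',cv2.resize(c['frame'][150:270,210:360],None,fx=5,fy=5,interpolation=cv2.INTER_CUBIC))
E
# tab: outer face at jig y = -73-65-... 
python3 st.py 530 -119 160 -99.7
```

```text
tool shift mm [69.6, 307.8, 231.7] turn 0.682 jaw -60.62
t 20.8 pos [580.7 262.9 229.8] F [-0.  -0.  -0.9] T [-0.05 -0.02  0.02] op 0.04504762691680683 q6 1.29717433100442 tilt [ 0.001  0.    -1.   ]
```

View pics/m6.png

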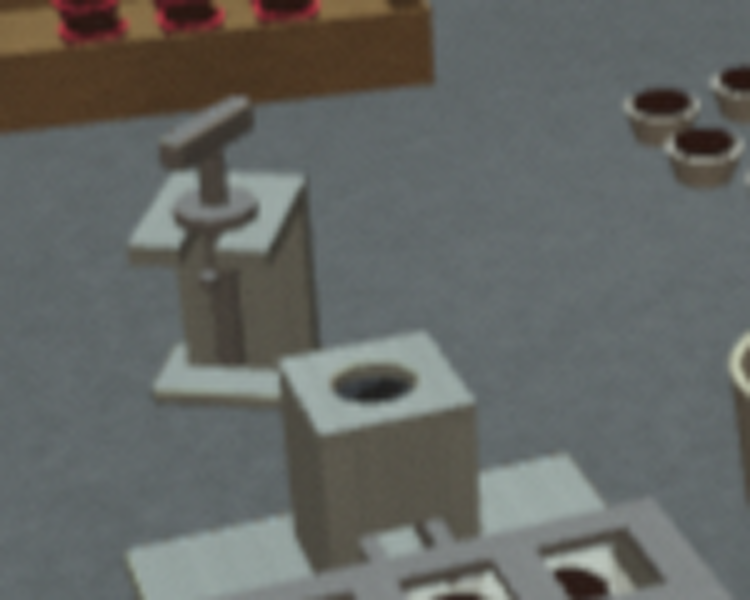

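View shows the pin parked upright, collar at (215,207) on the plate at the notch's inner end, released. Now measure the tab.

Run:
```python
from h import *
c=cam('top');f=c['frame']
cv2.imwrite('pics/m7.png',cv2.resize(f[260:325,360:440],None,fx=9,fy=9,interpolation=cv2.INTER_CUBIC))
g=f.astype(int).sum(2)//3
for r in(285,292,300): print(r,g[r,392:424])
```

```text
285 [159 159 160 160 159 158 158 157 158 157 157 158 154 128  85  77  77  76
  78  89 121 150 157 157 156 142 116 129 131 133 132 131]
292 [157 157 158 157 156 157 158 158 157 157 158 152 123  83  77  77  77  79
  97 135 153 159 159 159 150 123 131 131 129 129 130 132]
300 [159 157 157 157 157 158 156 157 158 159 145 100  78  76  77  77  80 106
 148 157 159 160 153 137 130 129 130 131 132 132 131 128]
```

View pics/m7.png

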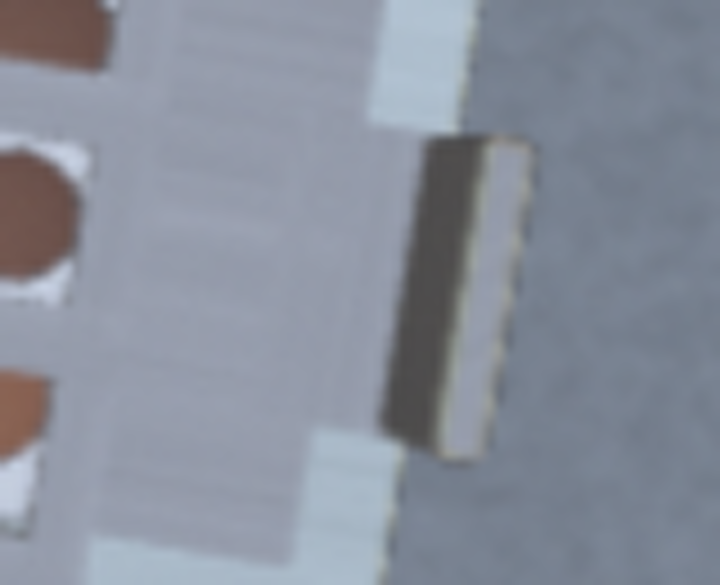

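Tab's top face in the crop (×9, offset 360,260) has corners (487,140), (535,145), (487,458), (438,455).

```bash
python3 - <<'E'
from h import *
c=cam('top')
q=np.array([plane(c,u/9+360-.45,v/9+260-.45,.086)[:2] for u,v in[(487,140),(535,145),(487,458),(438,455)]])*1000
print(q.round(1),q.mean(0),[np.linalg.norm(q[i]-q[i-1]) for i in range(4)]);d=q[0]+q[1]-q[2]-q[3];print(np.degrees(np.arctan2(d[1],d[0])))
E
python3 st.py 530.5 -119.5 230 -99.7
```

```text
[[ 557.8 -119.1]
 [ 556.8 -127.9]
 [ 500.2 -118.1]
 [ 500.8 -109.2]] [ 528.89844333 -118.57122906] [np.float64(57.88278423342857), np.float64(8.798858606952294), np.float64(57.49959758399031), np.float64(8.923784634889296)]
-9.814292242768316
tool shift mm [-1.9, 308.8, 230.3] turn 0.682 jaw -60.62
t 20.9 pos [579.7 262.6 227.8] F [-0.8 -0.5  0.6] T [0.05 0.01 0.01] op 0.045191530446529175 q6 1.297193614756552 tilt [-0.002 -0.001 -1.   ]
```

carry_out(delta_pos=[[0, 15, 11.5], [0, 30.7, 23], [0, 30.7, 23], [0, 30.7, 23], [0, 30.7, 23], [0, 30.7, 23], [0, 30.7, 23], [0, 30.7, 23], [0, 30.7, 23], [0, 30.7, 23], [0, 15.7, 11.5], [0, 0, 0], [0, 0, 0], [0, 0, 0], [0, 0, 0], [0, 0, 0], [0, 0, 0]], turn=[0, 0, 0, 0, 0, 0, 0, 0, 0, 0, 0, 0.171, 0.171, 0.171, 0.171, 0, 0])

```text
time: 23.02
position: [0.5305, -0.1174, 0.2289]
ee_rot: [-0.704, 0.059, 0.705, 0.059]
contact_force: [0.8, 0.3, -0.6]
opening: 0.0453
```

```bash
python3 st.py 529.5 -118 57 -99.8
```

```text
tool shift mm [171.9, 0.8, 0.8] turn 0.003 jaw -99.62
t 23.025 pos [ 530.5 -117.4  228.9] F [ 0.8  0.3 -0.6] T [0.02 0.02 0.01] op 0.045302435565352676 q6 1.3022051701723165 tilt [-0.  0. -1.]
```

carry_out(delta_pos=[[30, 0.5, 0.5], [35, 0, 0], [35, 0, 0], [30, 0, 0], [20, 0, 0], [14, 0, 0], [8, 0, 0], [0, 0, 0]], turn=[0, 0, 0, 0, 0, 0, 0, 0])

```text
time: 24.02
position: [0.5301, -0.1179, 0.0571]
ee_rot: [-0.704, 0.06, 0.705, 0.06]
contact_force: [0.4, 0.7, -0.3]
opening: 0.0451
```

carry_out(delta_pos=[[0, 0, 0], [0, 0, 0], [0, 0, 0], [0, 0, 0], [0, 0, 0], [0, 0, 0]], turn=[0, 0, 0, 0, 0, 0], fingers=255)

```text
time: 24.78
position: [0.5307, -0.1185, 0.0581]
ee_rot: [0.705, -0.061, -0.704, -0.06]
contact_force: [-2.1, -2.2, 6.0]
opening: 0.0088
```

```bash
python3 st.py 529.5 -118 57 -99.8
```

```text
tool shift mm [1.1, -0.3, 1.2] turn -0.001 jaw -99.85
t 24.775 pos [ 530.7 -118.5   58.1] F [-2.1 -2.2  6. ] T [-0.29  0.32 -0.47] op 0.008819252027170028 q6 1.3048412272268002 tilt [ 0.001 -0.001 -1.   ]
```

carry_out(delta_pos=[[-0.5, 2, 0], [0, 5, 0], [0, 5, 0], [0, 5, 0], [0, 5, 0], [0, 5, 0], [0, 5, 0], [0, 5, 0], [0, 5, 0], [0, 5, 0], [0, 5, 0], [0, 5, 0], [0, 5, 0], [0, 5, 0], [0, 5, 0], [0, 3, 0], [0, 0, 0]], turn=[0, 0, 0, 0, 0, 0, 0, 0, 0, 0, 0, 0, 0, 0, 0, 0, 0])

```text
time: 26.9
position: [0.5168, -0.1925, 0.0581]
ee_rot: [-0.704, 0.061, 0.705, 0.06]
contact_force: [-3.6, 1.7, 8.6]
opening: 0.0091
```

carry_out(delta_pos=[[0, 1.5, 0], [0, 1.5, 0], [0, 1, 0], [0, 0, 0], [0, 0, 0]], turn=[0, 0, 0, 0, 0])

```text
time: 27.52
position: [0.5162, -0.1961, 0.0581]
ee_rot: [-0.704, 0.061, 0.705, 0.061]
contact_force: [-3.8, 0.6, 8.6]
opening: 0.0088
```

```bash
python3 st.py 530.7 -118.5 57 -99.8
```

```text
tool shift mm [1.1, -78.9, -1.1] turn -0.0 jaw -99.82
t 27.525 pos [ 516.2 -196.1   58.1] F [-3.8  0.6  8.6] T [ 0.28  0.38 -0.53] op 0.00884637312632273 q6 1.1646785934317097 tilt [-0.001  0.    -1.   ]
```

Travel 78.9 mm; feel for the end stop.

carry_out(delta_pos=[[0, 1, 0], [0, 0.5, 0], [0, 0, 0], [0, 0, 0]], turn=[0, 0, 0, 0])

```text
time: 28.02
position: [0.516, -0.1972, 0.0581]
ee_rot: [-0.704, 0.06, 0.705, 0.061]
contact_force: [-2.9, 3.6, 9.5]
opening: 0.009
```

carry_out(delta_pos=[[0, 0.5, 0], [0, 0.5, 0], [0, 0, 0], [0, 0, 0]], turn=[0, 0, 0, 0])

```text
time: 28.52
position: [0.5159, -0.1972, 0.0581]
ee_rot: [-0.704, 0.06, 0.705, 0.061]
contact_force: [-2.8, 6.8, 9.3]
opening: 0.0089
```

```bash
python3 st.py 530.7 -118.5 57 -99.8
```

```text
tool shift mm [1.2, -80.1, -1.1] turn -0.0 jaw -99.82
t 28.525 pos [ 515.9 -197.2   58.1] F [-2.8  6.8  9.3] T [ 0.98  0.17 -0.56] op 0.00894646945815346 q6 1.1604233350434903 tilt [-0.001  0.002 -1.   ]
```

End stop felt at 80.1 mm. Let go and lift away.

carry_out(delta_pos=[[0, 0, 0], [0, 0, 0], [0, 0, 0], [0, 0, 0]], turn=[0, 0, 0, 0], fingers=120)

```text
time: 29.02
position: [0.5161, -0.1984, 0.0575]
ee_rot: [-0.704, 0.06, 0.705, 0.06]
contact_force: [-0.2, -0.2, 0.1]
opening: 0.0449
```

carry_out(delta_pos=[[-8, 0, 0], [-20, 0, 0], [-30, 0, 0], [-30, 0, 0], [-30, 0, 0], [-20, 0, 0], [0, 30, 0], [0, 30, 0], [0, 30, 0], [0, 30, 0], [0, 20, 0], [0, 0, 0], [0, 0, 0]], turn=[0, 0, 0, 0, 0, 0, 0, 0, 0, 0, 0, 0, 0])

```text
time: 30.65
position: [0.4925, -0.3353, 0.1956]
ee_rot: [-0.704, 0.06, 0.705, 0.061]
contact_force: [-0.1, 0.8, 0.5]
opening: 0.0456
```

Run:
```python
from h import *
c=cam('top');d=cam('side')
p=np.vstack([cv2.resize(c['frame'][130:350,140:500],(600,367)),cv2.resize(d['frame'][150:350,210:510],(350,233))] ) if 0 else np.zeros((600,600,3),np.uint8)
p[:367]=cv2.resize(c['frame'][130:350,140:500],(600,367));p[367:,:350]=cv2.resize(d['frame'][150:350,210:510],(350,233))
p[367:,350:]=cv2.resize(c['frame'][235:290,155:214],(250,233),interpolation=cv2.INTER_CUBIC)
cv2.imwrite('pics/m8.png',p);print(monitor.get_obs()['contact_force'],monitor.get_obs()['position'])
```

```text
[0.88849456 0.39763221 0.39557038] [ 0.49267787 -0.33509191  0.19566197]
```

View pics/m8.png

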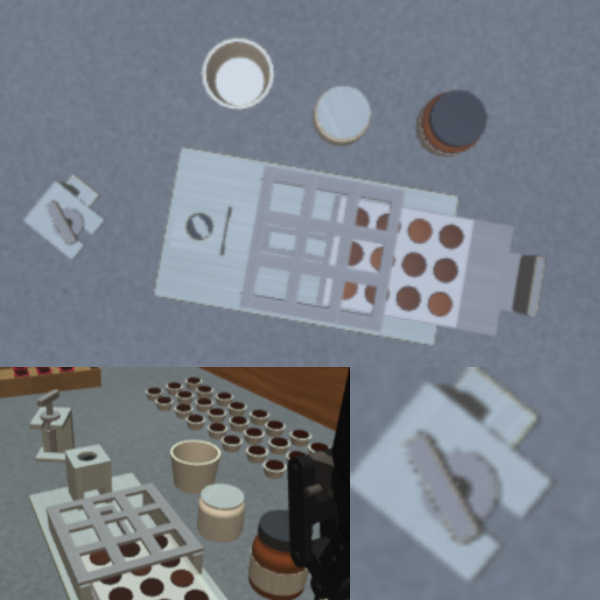

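Pin is parked, carriage is out, bystanders are unmoved. One numeric check of the collar position, then hand in.

Run:
```python
from h import *
c=cam('top');s=lambda X:((proj(c,X)-[155,235])*[250/59,233/55]+[350,367]).round(1)
print('seat collar centre',s((.5787,.2613,.091)))
d=np.array([.625,.78]);n=np.array([.78,-.625]);o=np.array([.5787,.2613])
print('collar rim front/right/right-front',*[s((*(o+.015*v),.091)) for v in(-d,n,(n-d)/2**.5)])
a=cv2.imread('pics/top0.png').astype(int);b=c['frame'].astype(int)
print('bystander diff',np.abs(a-b)[150:225,258:435].mean())
```

```text
seat collar centre [458.6 490.2]
collar rim front/right/right-front [489.  514.4] [483.2 459.5] [497.5 485.6]
bystander diff 0.7772002510985562
```

```bash
python3 -c "
from h import *
workorder.sign_off()"
```

```text
the job is handed in; nothing more can be done
```

The job is done in the order asked and handed in at about 31 s of the 67 s allowed.

- **Pin freed:** I turned it anticlockwise in 8° steps with light lifts. It met the key plate at 27° (about 9 N) and began to rise at 35°. I drew it straight up at about 51°, with only its weight felt.
- **Pin parked:** I slid it into the notch until the back wall was felt at about 5 N, backed off about 1 mm, lowered it onto its collar and let go.
- **Carriage out:** I pulled it by its tab until the end stop was felt at 80.1 mm of travel, let go, and moved the arm clear.

**Last checks:** The final pictures show the pin upright with its collar rim within 1–2 mm of where the seat should put it. The jar, tub and cup are unmoved (top-camera difference under 1 grey level), and the robot is touching nothing.

**What disagreed:**
- The back wall was felt about 1–2 mm deeper than the top camera predicted, which fits the camera's stated 2 mm calibration. I trusted the contact.
- The side camera read about 1 px off from the top camera throughout, equally for the pin and the bracket.

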